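Shift the jar mill from second to third gear

TASK

The jar mill on the lab bench stands still in second gear. With fingertips only, no gripping, push its black-knobbed gear lever out of second, across neutral and fully home into third, the slot on the jar's side, away from you; do not let it run into first or fourth on the way, and do not force it. Leave everything else where it is, then take the hand away.

Things in the scene. Friction and masses are not known exactly. Their poses are not given: they have to be found in the camera images.
- mill: Jar mill, fixed to the bench, 260 x 720 mm. Its origin is on the bench under the gate's centre. x: from its front (robot's side) to its back, y: to the motor end (robot's left), z up; turned up to 0.35 rad. The gearbox (white, 200 x 170 mm in x, y, top 125 mm high) is centred on the origin. Motor: +y of it, up to 157 mm high. Rollers and jar: -y side, jar top 217 mm high, its near end 160 to 215 mm from the gate.
- gate_center (a point): Centre of the steel H-gate plate on the gearbox, upper face, 137 mm above the bench; axes as the mill's. Plate 106 (x) by 100 (y) mm. Two lanes along x, centred 15 mm either side (y), are joined half-way by a cross lane along y (neutral). Slots are 14 mm wide, the lever's stick 10 mm thick; the tongues between the lanes have round noses. Dots (one to four) at the slot ends mark the gears.
- slot_first (a point): Where the stick stands at the plate in first: back end (+x) of the motor-side lane, one dot; 18 mm in x and 15 mm in y from gate_center.
- slot_second (a point): Second, where the lever starts: front end (-x) of the motor-side lane, two dots; 18 mm in x and 15 mm in y from gate_center.
- slot_third (a point): Third, the goal: back end (+x) of the jar-side lane, three dots; 18 mm in x and 15 mm in y from gate_center.
- slot_fourth (a point): Fourth: front end (-x) of the jar-side lane, four dots; 18 mm in x and 15 mm in y from gate_center.
- lever_knob (a point): Centre of the black ball knob, 34 mm diameter, atop the steel lever; z along the stick. The lever tilts about a pivot 90 mm straight below gate_center; the knob's centre is 170 mm from that pivot: 80 mm above the plate (217 mm above the bench) when upright. In gear it is about 34 mm to the front or back of neutral, in a lane about 29 mm to the side. It can be pushed from any side.
- lever_fore (a joint): Lean of the lever to and fro, rad. 0 = neutral (in line with the cross lane); positive = to the back (+x), stop at +0.20 (first, third fully home); negative = to the front, stop at -0.20 (second, fourth). No spring: friction keeps it where it is left. About 2 to 3 N at the knob moves it.
- lever_side (a joint): Lean sideways, rad. 0 = between the lanes; positive = towards the jar (-y), stop at +0.18; negative = towards the motor, stop at -0.18; +-0.165 = middle of a lane. The lever passes from lane to lane only with lever_fore near 0 (within 0.02; the round noses guide it in from about 0.06). About 2 N at the knob moves it.
- jar: White ceramic grinding jar lying on the mill's two rollers, 130 mm diameter, 160 mm long along the mill's y; origin at its centre. Loose bystander.
- wing_nut: Steel wing nut, 56 mm across the wings, 24 mm high, loose on the gearbox top at its back left corner; origin under its centre. Bystander.
- spanner: Steel spanner, 190 mm, lying on the bench in front of the gearbox; origin under its centre. Loose bystander.
- bottle: Small glass bottle with black cap and paper label, 72 mm diameter, 150 mm high, in front of the motor; origin under its centre. Loose bystander.
- big_bottle: Larger glass bottle with black cap, 90 mm diameter, 190 mm high, standing behind the gearbox; origin under its centre. Loose bystander.
- funnel: White plastic powder funnel, 90 mm wide, 60 mm high, beyond the motor's end; origin under its centre. Loose bystander.

How it is judged:
By the outcome, as a careful person would: the job done as asked, in the order asked, and still so for the second after the job is handed in, with the robot touching nothing.
It also fails if it takes over 48 s, if anything falls off the work surface, if the arm or the gripper's body presses on something with over 40 N, if the wrist force passes 120 N, or if a joint passes its speed limit or range.

ROBOT

A 7-joint arm with a two-finger parallel gripper is mounted at the origin on the work surface. World frame = base frame: x ahead of the robot, y to its left, z up, the work surface at z = 0. Lengths are in m, angles in rad, forces in N, time in s.
With the tool pointing down it reaches from about 0.4 to 0.85 m from the base axis. Payload 10.4 kg.
Tool frame: the origin (TCP) lies on the centre line of the jaws, within the pads' length; the fingertips stand 17 mm ahead of it and the grasp point (between the pads) lies 2 mm behind it (manip.tcp_to_tips is the distance from the TCP to the fingertips, in m); z points along the fingers, x is the direction in which the jaws open and shut, and the axes are right-handed (so a half turn about z gives the same grasp; the last joint's range is limited). The gripper opens to 85 mm and grips with 20 to 120 N. Pads are 22 mm wide; open, the fingers measure 114 mm over their backs; the gripper's body (76 mm by 85 mm) begins 54 mm behind the grasp point. The pads swing forward as they close: fully open they stand 13 mm farther back than shut.
Start: joints at [1.22, 0.332, -0.065, 1.46, 0.022, 1.35, -0.088], TCP at [0.201, -0.592, 0.248] pointing down, gripper open.
Joint ranges: [-2.6, 2.6], [-0.5, 2.12], [-1.47, 1.34], [0.16, 2.42], [-1.27, 4.41], [0.06, 2.06], [-2.6, 2.6]. Speed limits (rad/s): [2.22, 2.22, 2.79, 2.79, 3.14, 3.14, 3.14].

INTERFACE

Orientations are given as a unit quaternion [x, y, z, w].
In Python, from workcell import manip gives the robot as it stands.
- The arm moves only by the shell command python3 -m pendant 'ROWS' [FORCE]. ROWS is JSON, a list of rows, each a list of 3 entries, a list of its own where there are three numbers: the shift along the world's x, y, z in cm, then the turn, a rotation vector about the world's x, y, z in degrees, then the closure in counts, from 0 (fully open) to 255 (shut). A call has 1 to 12 rows; each row shifts and turns the pose as measured when the row begins; what a row does not reach is not made up. A row lasts 1/8 s, in which the tool goes at most 62.5 mm and 10.7 degrees, less where a joint would pass 70% of its speed; a pose out of reach is approached as far as the arm can. A call is refused whole if a number of a shift passes 6.25 or a number of a turn 10.7, either way. A call with a gripper value outside its range is refused whole. The fingers move at their own pace and stop on an object; FORCE is the grip in N (left out, the last holds). Time passes only in rows, so rows that do not move let the fingers close. It gives the time, the measured TCP pose, the force and the opening at its end, in the units of the state.
- manip.get_obs(): the state, without advancing time (a new reading comes with each control period).
- manip.camera(name): name is "scene" or "side" or "wrist"; returns a dict with "pixels" (480x640x3 uint8, red, green, blue), "range_z" (480x640 float32, m along the optical axis (not along the pixel's ray), 0 where there is no reading), "K" (3x3 intrinsics, pixels), "dist" ([k1, k2, p1, p2, k3] as OpenCV has them; the pictures are not rectified), "origin" and "rotation" of the camera in the world; the wrist camera has in their place "hand_eye" (4x4, takes a point from camera to tool coordinates, whose origin is the TCP and whose axes are the tool frame's). Camera axes: x right, y down, z forward; pixel columns grow to the right and rows downward; lengths in m; the calibration is good to about 2 mm. A picture is of the moment at which its call begins: read the wrist's pose just before it.
- manip.hand_in(): hands the job in, once; it reports no verdict.
The state is a dict: "clock": time; "joint_pos": joint angles; "joint_velocities": joint speeds; "tau": joint torques, N m; "position": TCP position; "ee_rot": TCP orientation; "ft_force": force on the tool from outside, world axes, zero at the start; "torque": the same for the moment, N m; "grip_width": opening from 0.0 (shut) to 1.0 (fully open).
Only numpy, scipy, OpenCV 4.12 (cv2) and the standard library are available. Lean on these libraries where they do the work, as an engineer would, in place of code of your own. Each camera call takes 0.05 s, during which the arm holds its last target.

## Working session

There is one attempt and no reset: what is moved stays moved. The work goes in short steps, Python scripts to look and compute and a shell command to move; the robot and the scene stay as the last step left them, time stands still between calls to the robot, and variables do not carry over. Pictures are saved under pics/ and viewed, and the job is handed in when it is done.

```bash
mkdir -p pics; ls; cat > h.py <<'E'
import numpy as np,cv2
from workcell import manip
def snap(n,f):
    o=manip.get_obs(); c=manip.camera(n); np.savez('last_%s.npz'%n,**{k:np.array(v) for k,v in c.items()},pos=o['position'],rot=o['ee_rot'])
    cv2.imwrite('pics/'+f,c['pixels'][:,:,::-1]); return c
def ld(n): return np.load('last_%s.npz'%n)
def pose(c):
    if 'origin' in c: 
        return np.array(c['rotation']),np.array(c['origin'])
    from scipy.spatial.transform import Rotation as R
    T=np.eye(4);T[:3,:3]=R.from_quat(c['rot']).as_matrix();T[:3,3]=c['pos'];T=T@c['hand_eye'];return T[:3,:3],T[:3,3]
def ray(c,u,v):
    p=cv2.undistortPoints(np.array([[[u,v]]],float),c['K'],c['dist'])[0,0]
    R,o=pose(c); return o,R@np.array([p[0],p[1],1.])
def atz(c,u,v,z):
    o,d=ray(c,u,v); return o+d*(z-o[2])/d[2]
def dep(c,u,v,r=1):
    o,d=ray(c,u,v); w=c['range_z'][int(v)-r:int(v)+r+1,int(u)-r:int(u)+r+1]; w=w[w>0]
    return o+d*np.median(w)
def proj(c,P):
    R,o=pose(c); return cv2.projectPoints(np.array(P,float).reshape(-1,3),cv2.Rodrigues(R.T)[0],-R.T@o,c['K'],c['dist'])[0][:,0]
E
python3 - <<'E'
from h import *
for n in('scene','side','wrist'): snap(n,n+'0.png')
o=manip.get_obs();print(o)
for n in('scene','side'):
    c=ld(n);print(c['origin'],c['rotation'],c['K'])
E
```

```text
pics
{'clock': 0.15, 'joint_pos': array([ 1.22040574,  0.33267952, -0.06471079,  1.46078566,  0.02158517,
        1.34991148, -0.0884783 ]), 'joint_velocities': array([-0.00043873, -0.00182905, -0.00033   , -0.00353358, -0.00013606,
        0.00073786,  0.00186405]), 'tau': array([ 1.01648213e-03, -6.25823522e+01,  4.96613444e-02, -3.91857970e+01,
        1.62627746e-02,  7.52405467e-03,  6.19479738e-05]), 'position': array([ 0.20113771, -0.59144769,  0.24771039]), 'ee_rot': array([ 8.13017689e-01, -5.82238732e-01, -4.51955129e-04, -3.03999910e-04]), 'ft_force': array([-0.45561249, -0.07791651, -0.22112825]), 'torque': array([ 0.02496176, -0.0468122 , -0.0226788 ]), 'grip_width': 0.9948544652905841}
[ 1.18423199 -0.3083266   0.95562376] [ 0.82407849  0.4471379  -0.15951264 -0.30905997] [[598.6841757    0.         318.14250428]
 [  0.         598.6841757  240.73990559]
 [  0.           0.           1.        ]]
[0.55206714 0.65170783 0.85488541] [-0.03998411  0.94323134 -0.32937355  0.01513186] [[478.42754874   0.         316.94822336]
 [  0.         478.42754874 234.24347813]
 [  0.           0.           1.        ]]
```

```bash
python3 - <<'E'
s=open('h.py').read()
s=s.replace("        return np.array(c['rotation'])","        from scipy.spatial.transform import Rotation as R\n        return R.from_quat(c['rotation']).as_matrix()")
open('h.py','w').write(s)
E
```

```text
(no output)
```

View pics/scene0.png

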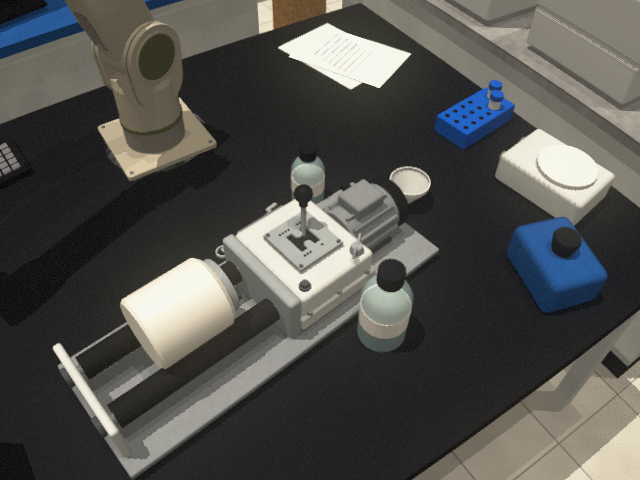

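View pics/side0.png

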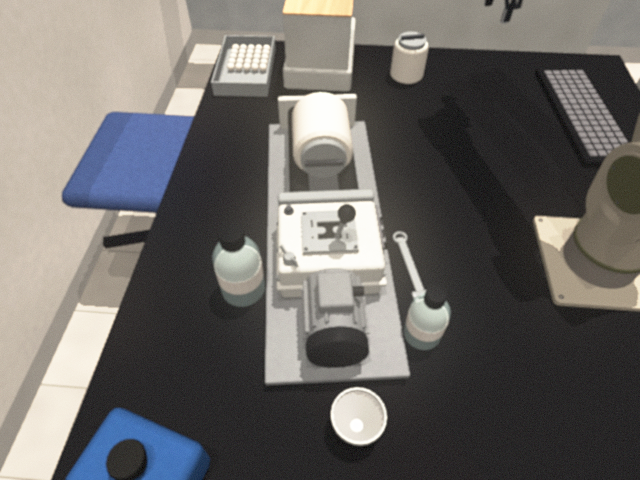

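The scene view shows the mill with the black knob near (303,192), the gate near (303,240), and the jar at lower left. The side view has the knob at (346,213) and the gate near (330,232). I'll enlarge both.

```bash
python3 - <<'E'
from h import *
for n,(x,y) in dict(scene=(255,175),side=(290,190)).items():
    p=cv2.imread(f'pics/{n}0.png')[y:y+100,x:x+100]
    cv2.imwrite(f'pics/{n}0z.png',cv2.resize(p,(600,600),interpolation=cv2.INTER_CUBIC))
E
```

```text
(no output)
```

View pics/scene0z.png

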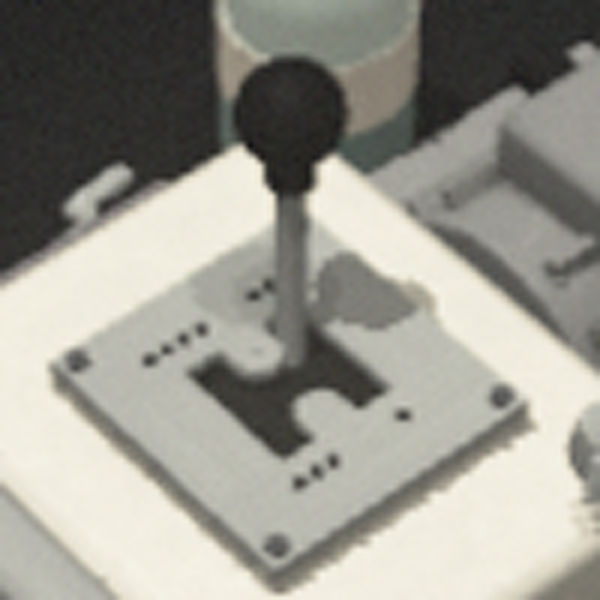

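View pics/side0z.png

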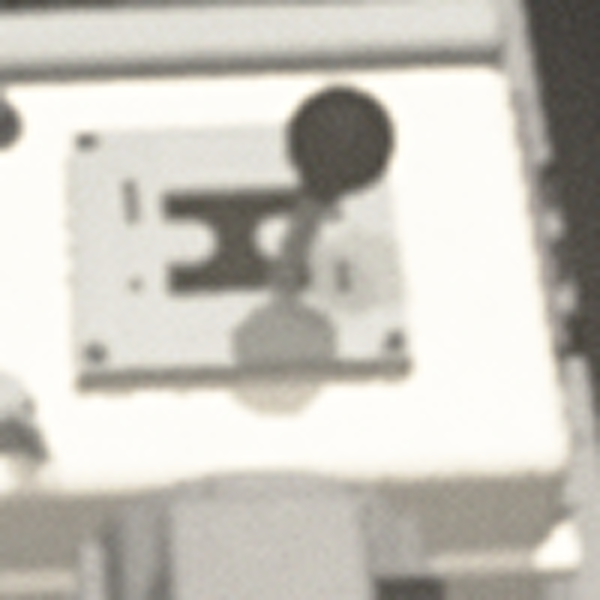

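```bash
python3 - <<'E'
from h import *
from scipy.optimize import least_squares
S=ld('scene');D=ld('side')
f=lambda u,v:(255+(u+.5)/6-.5,175+(v+.5)/6-.5)
g=lambda u,v:(290+(u+.5)/6-.5,190+(v+.5)/6-.5)
print('scene screws L,B,R',[atz(S,*f(*q),.137).round(4) for q in((77,360),(277,545),(502,397))])
print('side screws TL,BL,BR',[atz(D,*g(*q),.137).round(4) for q in((88,140),(95,353),(394,342))])
# knob triangulate
o1,d1=ray(S,*f(291,110));o2,d2=ray(D,*g(341,141))
d1/=np.linalg.norm(d1);d2/=np.linalg.norm(d2)
A=np.stack([d1,-d2],1);t=np.linalg.lstsq(A,o2-o1,rcond=None)[0]
p=o1+d1*t[0];q=o2+d2*t[1];print('knob',p,q)
print('dep plate',dep(S,*f(200,420)),dep(D,*g(110,270)))
# mill orientation: dots etc; 
for c,fn in((S,f),(D,g)):print()
a=[atz(S,*f(*q),.137) for q in((77,360),(277,545),(502,397))]
b=[atz(D,*g(*q),.137) for q in((88,140),(95,353),(394,342))]
for n,(P,Q,C1,C2) in dict(scene=(a[0],a[1],a[0],a[2]),side=(b[2],b[1],b[0],b[2])).items():
    v=Q-P; print(n,'yaw (x axis)',np.arctan2(v[1],v[0]),'centre',(C1+C2)/2, np.linalg.norm(v))
E
```

```text
scene screws L,B,R [array([0.5397, 0.0181, 0.137 ]), array([0.6329, 0.031 , 0.137 ]), array([0.6215, 0.1182, 0.137 ])]
side screws TL,BL,BR [array([0.6322, 0.031 , 0.137 ]), array([0.621 , 0.1184, 0.137 ]), array([0.5282, 0.1063, 0.137 ])]
knob [0.54853119 0.08983305 0.2124739 ] [0.54901617 0.09012573 0.21221585]
dep plate [0.58027122 0.03704138 0.13706677] [0.61980009 0.08335881 0.13479209]


scene yaw (x axis) 0.13796165079953773 centre [0.58060673 0.06817881 0.137     ] 0.09405603907515352
side yaw (x axis) 0.12980018220704176 centre [0.58019707 0.06863621 0.137     ] 0.09363716072605784
```

Both cameras agree: the gate centre is at (0.580, 0.068), yaw about 0.133 and knob near (0.549, 0.090, 0.212), which is second gear. I'll shut the fingers, rise and swing to a point in front of the knob.

```bash
python3 -m pendant '[[[3,0,4],[0,0,0],255],[[5,3,4],[0,0,0],255],[[4,5,0],[0,0,10],255],[[4,5,0],[0,0,10],255],[[3,5,0],[0,0,10],255],[[2,5,0],[0,0,10],255],[[2,5,0],[0,0,10],255],[[2,5,0],[0,0,10],255],[[1,5,0],[0,0,10],255],[[0,5,0],[0,0,8],255],[[0,5,0],[0,0,0],255],[[0,5,0],[0,0,0],255]]' 20
python3 -c "
from h import *
print(manip.tcp_to_tips,manip.get_obs()['joint_pos'].round(2))"
```

```text
clock: 1.65
position: [0.4583, -0.0489, 0.3229]
ee_rot: [0.997, 0.079, -0.003, 0.002]
ft_force: [0.6, -0.7, 0.6]
grip_width: 0.003
0.017 [ 0.66 -0.03 -0.63  1.72 -0.02  1.46  0.19]
```

```bash
python3 -m pendant '[[[1.5,5,0],[0,0,0],255],[[1.5,5,0],[0,0,-1.5],255],[[0,3,-1],[0,0,0],255],[[0,0,-4],[0,0,0],255],[[0,0,-4],[0,0,0],255],[[0,0,-2],[0,0,0],255],[[0,0,0],[0,0,0],255]]'
python3 - <<'E'
from h import *
for n in('scene','side','wrist'): snap(n,n+'1.png')
o=manip.get_obs();print(o['position'],o['ft_force'],o['ee_rot'])
for n,(x,y) in dict(scene=(205,125),side=(280,150)).items():
    p=cv2.imread(f'pics/{n}1.png')[y:y+150,x:x+150]
    cv2.imwrite(f'pics/{n}1z.png',cv2.resize(p,(600,600),interpolation=cv2.INTER_CUBIC))
E
```

```text
clock: 2.52
position: [0.4868, 0.0905, 0.21]
ee_rot: [0.998, 0.069, -0.003, 0.002]
ft_force: [0.2, 0.8, -0.3]
grip_width: 0.002
[0.48816918 0.09072895 0.21218539] [0.05256309 0.18170672 0.29615858] [ 9.97605691e-01  6.91359640e-02 -5.36471910e-04  1.67836714e-03]
```

View pics/scene1z.png

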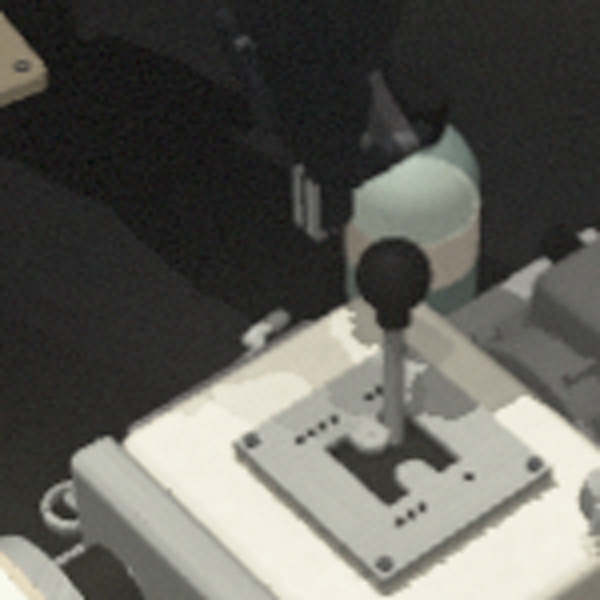

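View pics/side1z.png

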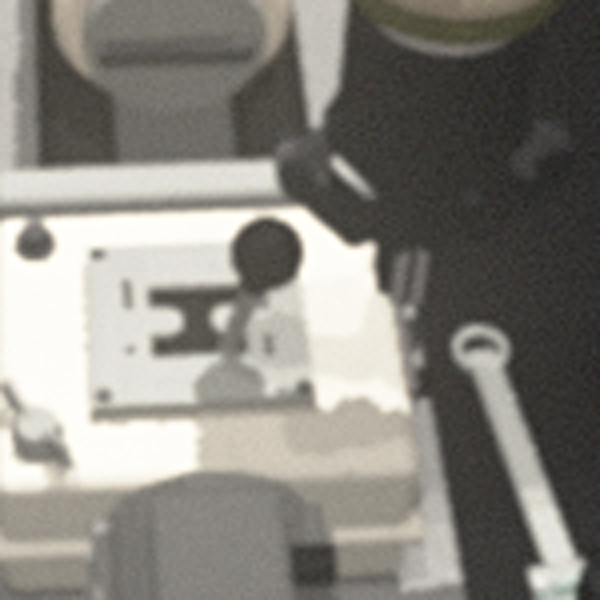

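View pics/wrist1.png

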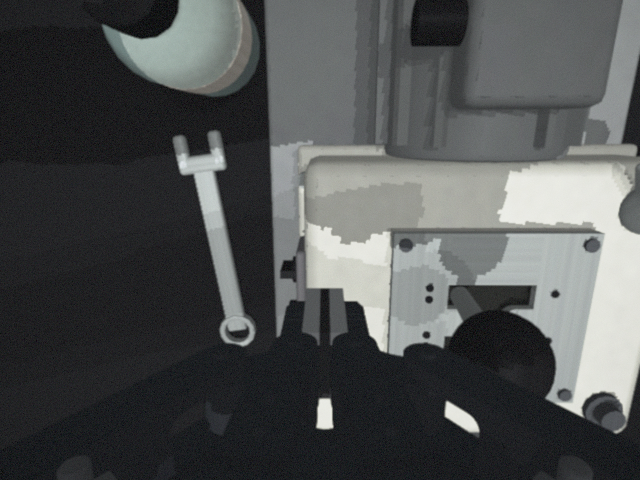

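The fingers are shut about 45 mm in front of the knob, at knob height. I'll close in and creep until contact.

```bash
python3 -m pendant '[[[1.5,-0.3,0],[0,0,0],255],[[0.8,-0.1,0],[0,0,0],255],[[0,0,0],[0,0,0],255]]'; python3 -m pendant '[[[0.5,0.07,0],[0,0,0],255],[[0,0,0],[0,0,0],255]]';  python3 -m pendant '[[[0.5,0.07,0],[0,0,0],255],[[0,0,0],[0,0,0],255]]'
```

```text
clock: 3.05
position: [0.5144, 0.0861, 0.2143]
ee_rot: [0.998, 0.069, 0.001, 0.002]
ft_force: [0.2, 0.2, -0.0]
grip_width: 0.0
clock: 3.3
position: [0.5195, 0.087, 0.2142]
ee_rot: [0.998, 0.069, 0.001, 0.002]
ft_force: [-1.0, -0.6, -0.2]
grip_width: -0.002
clock: 3.55
position: [0.5243, 0.0878, 0.2142]
ee_rot: [0.998, 0.069, 0.0, 0.002]
ft_force: [-2.1, -0.5, 0.4]
grip_width: -0.004
```

```bash
cat > look.py <<'E'
import sys
from h import *
k=sys.argv[1]
for n in('scene','side'): snap(n,n+k+'.png')
o=manip.get_obs();print(o['clock'],o['position'].round(4),o['ft_force'].round(1))
a=[]
for n,(x,y) in dict(scene=(255,165),side=(290,180)).items():
    p=cv2.imread(f'pics/{n}{k}.png')[y:y+100,x:x+100]
    a.append(cv2.resize(p,(400,400),interpolation=cv2.INTER_CUBIC))
cv2.imwrite(f'pics/z{k}.png',np.hstack(a))
E
cat > tri.py <<'E'
# zoom coords: scene u v, side u v (u in side minus 400 already handled)
import sys
from h import *
u,v,s,t=map(float,sys.argv[1:5]); s-=400
S=ld('scene');D=ld('side')
o1,d1=ray(S,255+u/4,165+v/4);o2,d2=ray(D,290+s/4,180+t/4)
A=np.stack([d1,-d2],1);w=np.linalg.lstsq(A,o2-o1,rcond=None)[0]
p=o1+d1*w[0];q=o2+d2*w[1];m=(p+q)/2
c=np.array([.5804,.0684]);y=.133;R=np.array([[np.cos(y),np.sin(y)],[-np.sin(y),np.cos(y)]])
print('knob',m.round(4),'gap',np.linalg.norm(p-q).round(4),'local mm',(R@(m[:2]-c)*1000).round(1),'lean fore/side',np.arcsin(R@(m[:2]-c)/.17).round(3))
o=manip.get_obs()['position'];print('tcp local mm',(R@(o[:2]-c)*1000).round(1))
E
python3 look.py 2
```

```text
3.65 [0.5242 0.0877 0.2143] [-1.  -0.9 -0.5]
```

View pics/z2.png

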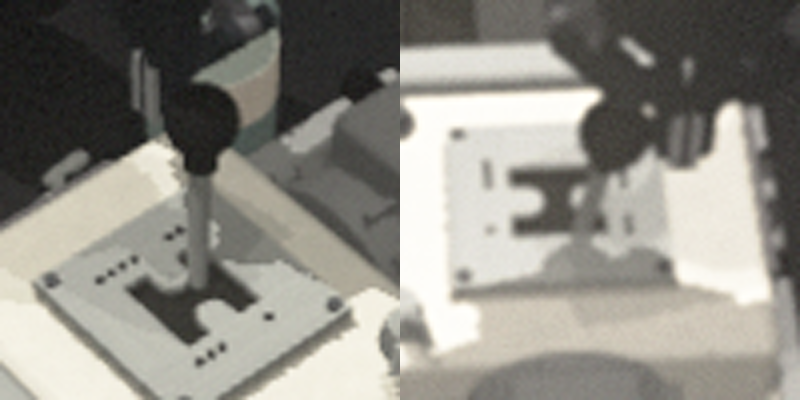

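The knob is now at about (201,117) in the scene half and (613,134) in the side half, and a finger touches its front.

```bash
python3 tri.py 201 117 613 134
```

```text
knob [0.5541 0.0914 0.2125] gap 0.0012 local mm [-23.   26.3] lean fore/side [-0.136  0.155]
tcp local mm [-53.1  26.6]
```

```bash
python3 -m pendant '[[[0.5,0.07,0],[0,0,0],255],[[0.5,0.07,0],[0,0,0],255],[[0.5,0.07,0],[0,0,0],255],[[0.2,0.03,0],[0,0,0],255],[[0,0,0],[0,0,0],255]]'; python3 look.py 3
```

```text
clock: 4.28
position: [0.5425, 0.0905, 0.2144]
ee_rot: [0.998, 0.069, 0.001, 0.002]
ft_force: [-1.6, -0.0, 1.0]
grip_width: -0.0
4.375 [0.5423 0.0904 0.2144] [-2.2 -0.4  0.3]
```

View pics/z3.png

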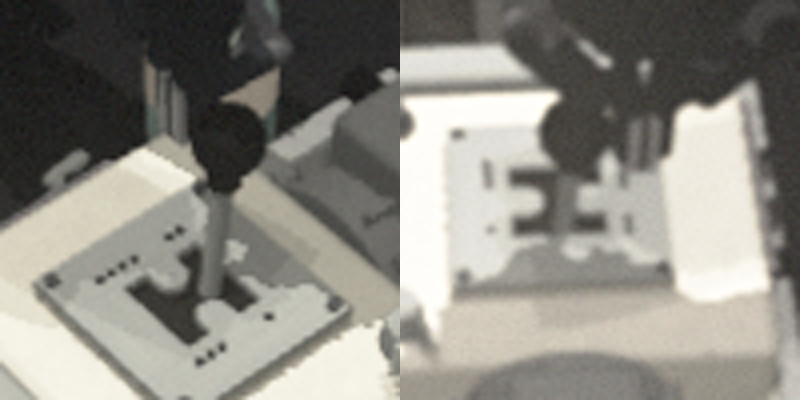

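```bash
python3 tri.py 228 138 573 135; python3 - <<'E'
from h import *
c=np.array([.5804,.0684]);y=.133;R=np.array([[np.cos(y),-np.sin(y)],[np.sin(y),np.cos(y)]])
S=ld('scene');D=ld('side')
P=lambda x,yy,z:np.append(c+R@np.array([x,yy]),z)
im=cv2.imread('pics/z3.png')
for pts,col in(([P(0,.0149,.137),P(-.018,.015,.137),P(.018,.015,.137),P(.018,-.015,.137),P(-.018,-.015,.137),P(0,0,.137)],(0,0,255)),([P(0,.0279,.2148)],(0,255,0))):
    for i,q in enumerate(proj(S,pts)): cv2.circle(im,tuple(int(a) for a in np.round((q-[255,165])*4)),3,col,-1)
    for i,q in enumerate(proj(D,pts)): cv2.circle(im,tuple(int(a) for a in np.round((q-[290,180])*4+[400,0])),3,col,-1)
cv2.imwrite('pics/z3o.png',im)
E
```

```text
knob [0.5718 0.094  0.2131] gap 0.0011 local mm [-5.1 26.5] lean fore/side [-0.03   0.157]
tcp local mm [-34.9  26.9]
```

View pics/z3o.png

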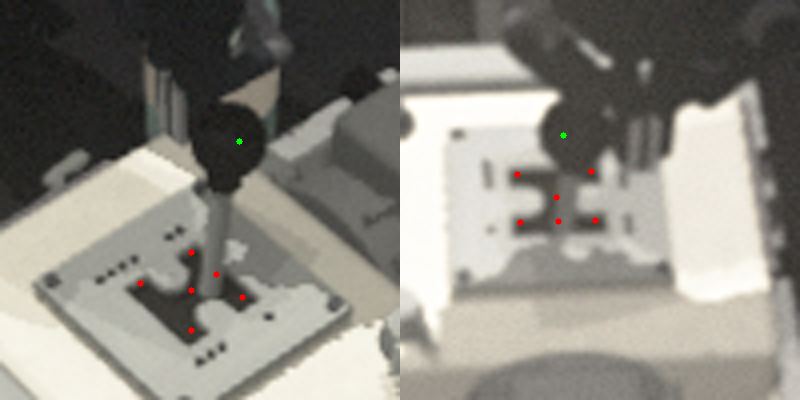

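The overlay puts the slots correctly and the knob about 5 mm short of neutral, so I'll push 5 mm more.

```bash
python3 -m pendant '[[[0.3,0.04,0],[0,0,0],255],[[0.2,0.03,0],[0,0,0],255],[[0,0,0],[0,0,0],255]]'; python3 look.py 4
```

```text
clock: 4.75
position: [0.5475, 0.0912, 0.2145]
ee_rot: [0.998, 0.069, 0.001, 0.002]
ft_force: [-1.9, -0.5, 1.4]
grip_width: -0.002
4.85 [0.5474 0.0911 0.2144] [-0.7  0.3  0.6]
```

View pics/z4.png

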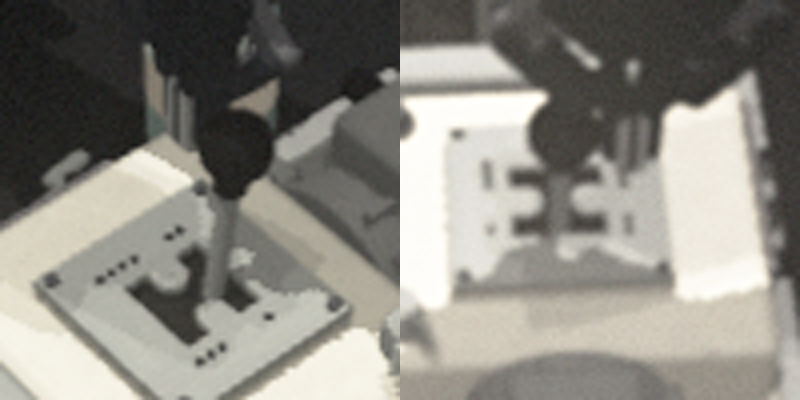

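The knob is at about (236,143) and (563,136), on the projected neutral mark. Next I'll back off and go around to the motor side.

```bash
python3 -m pendant '[[[-1.5,-0.2,0],[0,0,0],255],[[-2,-0.3,0],[0,0,0],255],[[-0.4,3,0],[0,0,0],255],[[-0.4,3,0],[0,0,0],255],[[0,0,0],[0,0,0],255],[[3,0.4,0],[0,0,0],255],[[3,0.4,0],[0,0,0],255],[[0,0,0],[0,0,0],255]]'; python3 look.py 5; python3 tri.py 236 143 563 136
```

```text
clock: 5.85
position: [0.5669, 0.1525, 0.2144]
ee_rot: [0.998, 0.067, 0.003, 0.003]
ft_force: [-1.3, -0.4, 0.2]
grip_width: -0.001
5.95 [0.5653 0.1528 0.2147] [-0.7 -0.1 -0.3]
knob [0.5762 0.0952 0.2133] gap 0.0009 local mm [-0.6 27.1] lean fore/side [-0.003  0.16 ]
tcp local mm [-3.8 85.7]
```

View pics/z5.png

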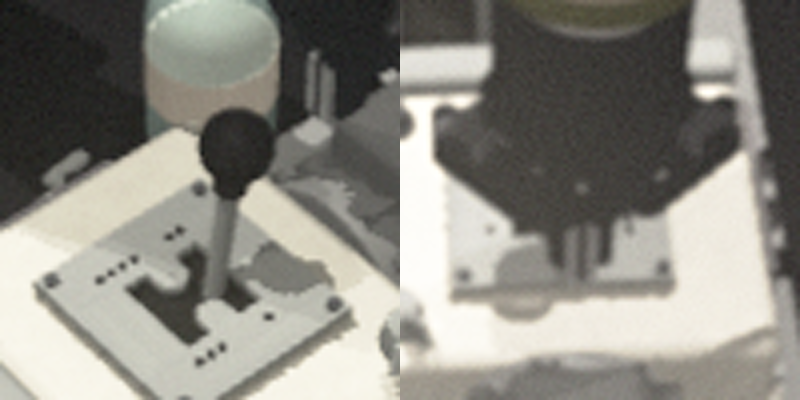

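The lever stands in neutral (lean -0.003) and the finger is on the motor side. I'll approach and push towards the jar.

```bash
python3 -m pendant '[[[0.5,-0.8,0],[0,0,0],255],[[0.2,-1,0],[0,0,0],255],[[0.1,-0.5,0],[0,0,0],255],[[0,0,0],[0,0,0],255]]';python3 -m pendant '[[[0.07,-0.5,0],[0,0,0],255],[[0.07,-0.5,0],[0,0,0],255],[[0,0,0],[0,0,0],255]]'; python3 -m pendant '[[[0.07,-0.5,0],[0,0,0],255],[[0.07,-0.5,0],[0,0,0],255],[[0,0,0],[0,0,0],255]]'; python3 look.py 6;python3 tri.py 236 143 563 136 | tail -1
```

```text
clock: 6.45
position: [0.5728, 0.1266, 0.2153]
ee_rot: [0.998, 0.067, 0.003, 0.004]
ft_force: [0.2, 0.2, 0.6]
grip_width: 0.001
clock: 6.82
position: [0.5742, 0.1168, 0.2157]
ee_rot: [0.998, 0.067, 0.004, 0.004]
ft_force: [0.1, -0.4, 0.4]
grip_width: -0.003
clock: 7.2
position: [0.5756, 0.1067, 0.2158]
ee_rot: [0.998, 0.068, 0.004, 0.003]
ft_force: [-0.6, -0.3, 0.5]
grip_width: 0.0
7.3 [0.5755 0.1069 0.2157] [-0.3  0.  -0.4]
tcp local mm [ 0.3 38.8]
```

View pics/z6.png

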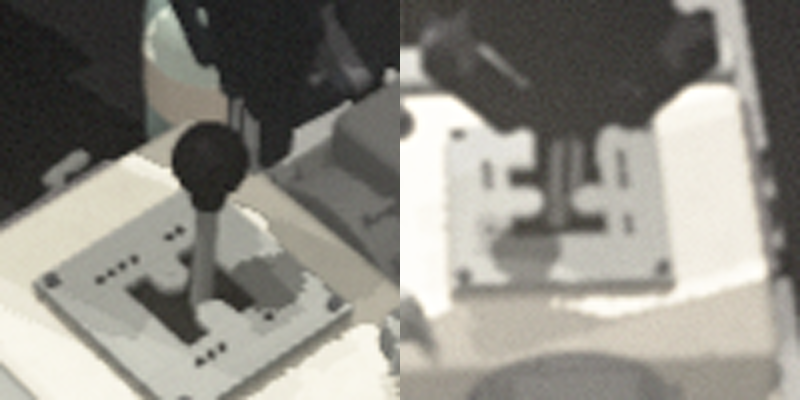

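The knob moves jarward along the cross lane (now about (211,163) in the scene half), with low force. I'll keep pushing.

```bash
python3 -m pendant '[[[0.07,-0.5,0],[0,0,0],255],[[0.07,-0.5,0],[0,0,0],255],[[0.07,-0.5,0],[0,0,0],255],[[0,0,0],[0,0,0],255]]';python3 -m pendant '[[[0.07,-0.5,0],[0,0,0],255],[[0.07,-0.5,0],[0,0,0],255],[[0.07,-0.5,0],[0,0,0],255],[[0,0,0],[0,0,0],255]]';  python3 look.py 7;python3 tri.py 236 143 563 136 | tail -1
```

```text
clock: 7.8
position: [0.5777, 0.0911, 0.2158]
ee_rot: [0.998, 0.068, 0.004, 0.003]
ft_force: [-0.4, 0.2, 0.9]
grip_width: 0.002
clock: 8.3
position: [0.58, 0.0749, 0.2157]
ee_rot: [0.998, 0.068, 0.004, 0.003]
ft_force: [-0.1, 0.2, 0.1]
grip_width: -0.001
8.4 [0.5798 0.0753 0.2157] [ 0.  -0.3 -0.2]
tcp local mm [0.4 6.9]
```

View pics/z7.png

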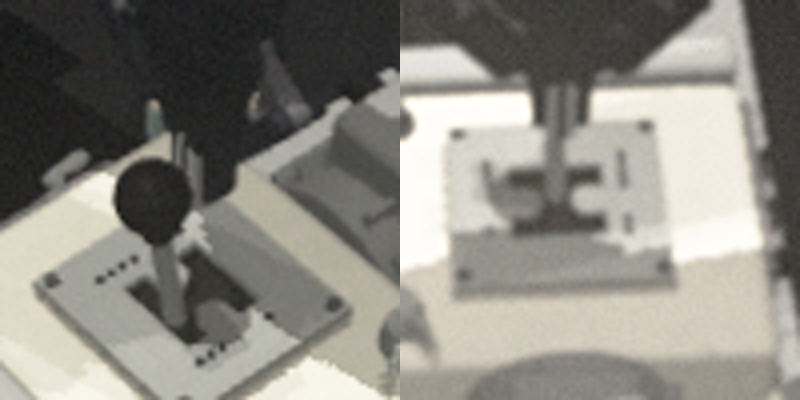

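```bash
cat > one.py <<'E'
import sys
from h import *
u,v=map(float,sys.argv[1:3]);S=ld('scene')
c=np.array([.5804,.0684]);y=.133;R=np.array([[np.cos(y),np.sin(y)],[-np.sin(y),np.cos(y)]])
p=atz(S,255+u/4,165+v/4,float(sys.argv[3]));print((R@(p[:2]-c)*1000).round(1))
E
python3 one.py 153 200 .2145; python3 one.py 153 200 .213;python3 one.py 236 143 .213
```

```text
[  2.8 -22.7]
[  1.6 -21.8]
[-1.3 27.2]
```

```bash
python3 -m pendant '[[[0.05,-0.4,0],[0,0,0],255],[[0,-0.2,0],[0,0,0],255],[[0,0,0],[0,0,0],255]]';  python3 look.py 8;python3 tri.py 236 143 563 136 | tail -1
```

```text
clock: 8.78
position: [0.5803, 0.0694, 0.2155]
ee_rot: [0.998, 0.068, 0.003, 0.003]
ft_force: [0.9, 0.1, -0.8]
grip_width: -0.0
8.875 [0.5803 0.0695 0.2156] [0.3 1.1 0.1]
tcp local mm [0.  1.1]
```

View pics/z8.png

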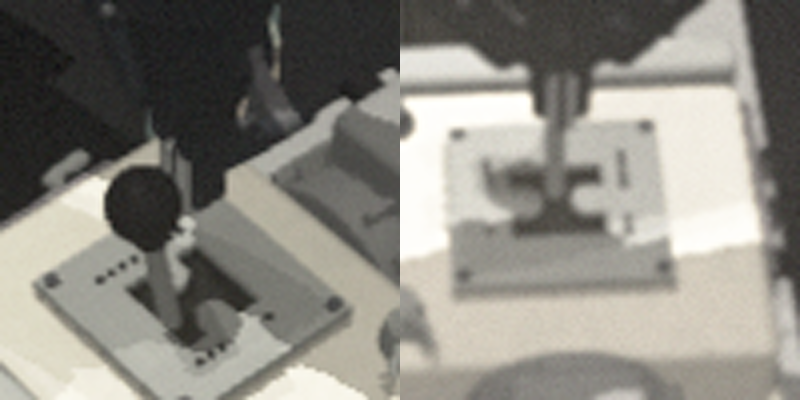

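```bash
python3 one.py 143 208 .2145; python3 -m pendant '[[[-0.2,1.5,0],[0,0,0],255],[[-0.4,3,0],[0,0,0],255],[[-3,-0.4,0],[0,0,0],255],[[-3.5,-0.4,0],[0,0,0],255],[[0,0,0],[0,0,0],255],[[0.5,-3.7,0],[0,0,0],255],[[0.5,-3.7,0],[0,0,0],255],[[0,0,0],[0,0,0],255]]'; python3 look.py 9;python3 tri.py 236 143 563 136 | tail -1
```

```text
[  3.6 -28.8]
clock: 9.88
position: [0.5171, 0.039, 0.216]
ee_rot: [0.997, 0.072, 0.004, 0.003]
ft_force: [0.4, 1.2, 0.0]
grip_width: -0.0
9.975 [0.5167 0.0422 0.2162] [-0.   0.9  0.7]
tcp local mm [-66.6 -17.5]
```

View pics/z9.png

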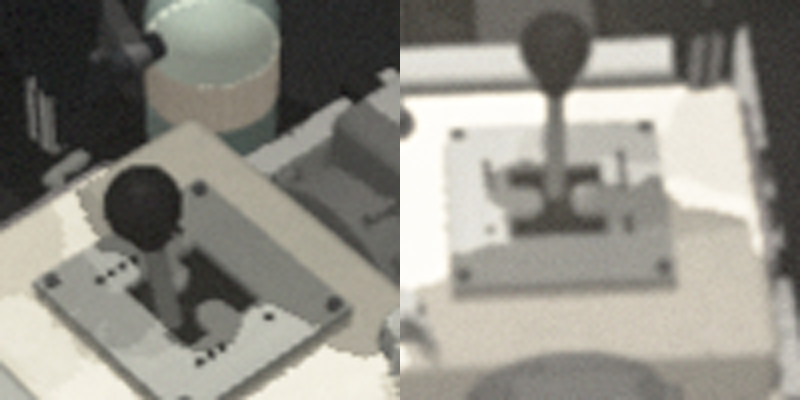

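The knob is at about (143,208) and (556,48); the stick stands in the jar-side lane and the finger is in front of it.

```bash
python3 tri.py 143 207 556 48; python3 -m pendant '[[[0.1,-1.0,0],[0,0,0],255],[[1.2,0.15,0],[0,0,0],255],[[0.8,0.1,0],[0,0,0],255],[[0,0,0],[0,0,0],255]]';python3 -m pendant '[[[0.5,0.07,0],[0,0,0],255],[[0.5,0.07,0],[0,0,0],255],[[0,0,0],[0,0,0],255]]'; python3 tri.py 143 207 556 48|tail -1
```

```text
knob [0.5842 0.0416 0.2118] gap 0.0017 local mm [  0.2 -27. ] lean fore/side [ 0.001 -0.16 ]
tcp local mm [-66.6 -17.5]
clock: 10.48
position: [0.5396, 0.0373, 0.2162]
ee_rot: [0.997, 0.076, 0.005, 0.002]
ft_force: [0.0, 0.3, 0.3]
grip_width: 0.002
clock: 10.85
position: [0.5502, 0.0392, 0.2161]
ee_rot: [0.997, 0.076, 0.005, 0.002]
ft_force: [0.6, -0.4, 0.5]
grip_width: 0.0
tcp local mm [-33.8 -24.9]
```

```bash
python3 -m pendant '[[[0.5,0.04,0],[0,0,0],255],[[0.5,0.04,0],[0,0,0],255],[[0,0,0],[0,0,0],255]]';python3 -m pendant '[[[0.5,0.05,0],[0,0,0],255],[[0.5,0.07,0],[0,0,0],255],[[0,0,0],[0,0,0],255]]';python3 look.py 10; python3 tri.py 143 207 556 48|tail -1
```

```text
clock: 11.22
position: [0.5604, 0.0401, 0.2162]
ee_rot: [0.997, 0.076, 0.004, 0.002]
ft_force: [-1.0, 0.6, 1.3]
grip_width: -0.001
clock: 11.6
position: [0.571, 0.0414, 0.2162]
ee_rot: [0.997, 0.076, 0.004, 0.002]
ft_force: [-1.7, -1.3, 1.0]
grip_width: -0.001
11.7 [0.5708 0.0413 0.2162] [-1.2  0.1  0.6]
tcp local mm [-13.1 -25.6]
```

View pics/z10.png

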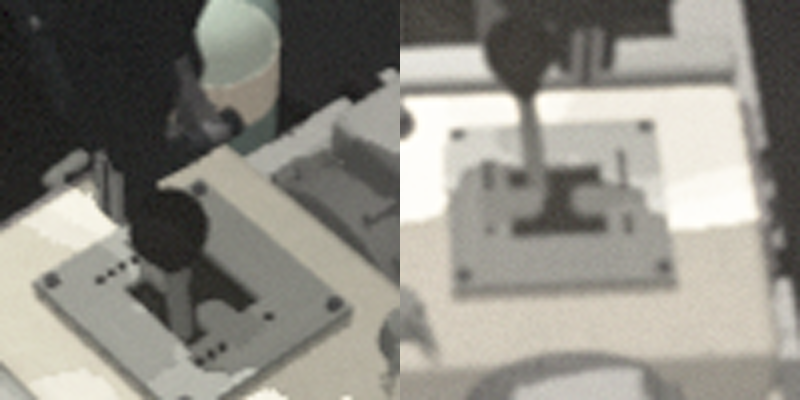

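The lever is going into third (knob about (168,228) and (520,55)), at about 2 N. I'll continue to the stop in small steps and watch the force.

```bash
python3 -m pendant '[[[0.5,0.05,0],[0,0,0],255],[[0.5,0.07,0],[0,0,0],255],[[0,0,0],[0,0,0],255]]';python3 -m pendant '[[[0.2,0.02,0],[0,0,0],255],[[0,0,0],[0,0,0],255]]';python3 -m pendant '[[[0.2,0.02,0],[0,0,0],255],[[0,0,0],[0,0,0],255]]';python3 tri.py 143 207 556 48|tail -1
```

```text
clock: 12.08
position: [0.5811, 0.0428, 0.2159]
ee_rot: [0.997, 0.076, 0.004, 0.002]
ft_force: [-1.9, 0.4, -0.1]
grip_width: 0.002
clock: 12.32
position: [0.5832, 0.043, 0.2158]
ee_rot: [0.997, 0.076, 0.003, 0.002]
ft_force: [-0.6, -0.1, -0.4]
grip_width: 0.002
clock: 12.58
position: [0.5852, 0.0433, 0.2157]
ee_rot: [0.997, 0.076, 0.003, 0.002]
ft_force: [-1.5, -0.3, -0.1]
grip_width: 0.001
tcp local mm [  1.4 -25.6]
```

```bash
for i in 1; do python3 -m pendant '[[[0.2,0.02,0],[0,0,0],255],[[0,0,0],[0,0,0],255]]'; done; python3 -m pendant '[[[0.15,0.02,0],[0,0,0],255],[[0,0,0],[0,0,0],255]]';python3 look.py 11; python3 tri.py 143 207 556 48|tail -1
```

```text
clock: 12.82
position: [0.5872, 0.0434, 0.2156]
ee_rot: [0.997, 0.076, 0.003, 0.002]
ft_force: [-0.3, -1.1, -0.5]
grip_width: 0.003
clock: 13.08
position: [0.5886, 0.0436, 0.2155]
ee_rot: [0.997, 0.076, 0.003, 0.002]
ft_force: [-2.7, 1.0, -0.5]
grip_width: 0.002
13.175 [0.5886 0.0436 0.2155] [-2.3  0.7 -0.3]
tcp local mm [  4.8 -25.7]
```

View pics/z11.png

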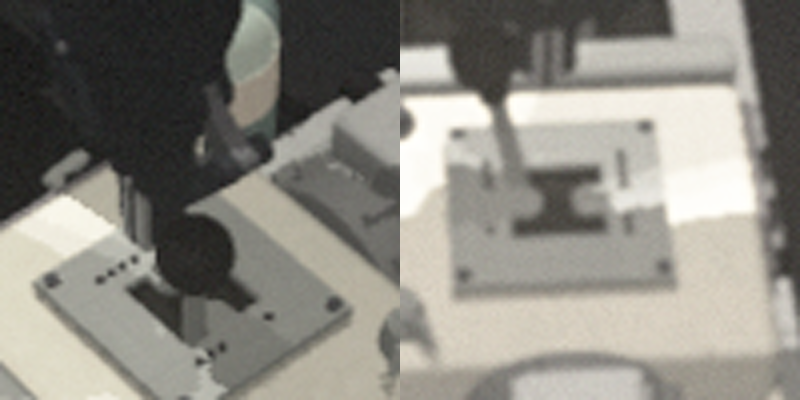

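The stick is at the back end of the jar-side lane (knob about (195,254) and (486,62)). I'll creep on until the stop is felt.

```bash
python3 tri.py 195 254 486 62;  python3 -m pendant '[[[0.15,0.02,0],[0,0,0],255],[[0,0,0],[0,0,0],255]]';python3 -m pendant '[[[0.15,0.02,0],[0,0,0],255],[[0,0,0],[0,0,0],255]]'
```

```text
knob [0.6156 0.0482 0.207 ] gap 0.0007 local mm [ 32.3 -24.6] lean fore/side [ 0.191 -0.146]
tcp local mm [  4.8 -25.7]
clock: 13.42
position: [0.5896, 0.0438, 0.2153]
ee_rot: [0.997, 0.076, 0.002, 0.002]
ft_force: [-3.6, -1.1, 0.7]
grip_width: 0.001
clock: 13.68
position: [0.5906, 0.0439, 0.2152]
ee_rot: [0.997, 0.076, 0.002, 0.002]
ft_force: [-6.1, -0.2, 0.9]
grip_width: -0.006
```

```bash
python3 -m pendant '[[[0.15,0.02,0],[0,0,0],255],[[0,0,0],[0,0,0],255]]'; python3 -m pendant '[[[0.15,0.02,0],[0,0,0],255]]'
```

```text
clock: 13.92
position: [0.5912, 0.044, 0.2151]
ee_rot: [0.997, 0.076, 0.0, 0.002]
ft_force: [-6.4, -0.2, 2.1]
grip_width: 0.001
clock: 14.05
position: [0.5922, 0.0442, 0.2151]
ee_rot: [0.997, 0.076, -0.0, 0.002]
ft_force: [-8.2, -1.4, 1.9]
grip_width: 0.006
```

The force climbed from 2 to 8 N over about 3 mm, so the lever is on its stop. I'll take the hand away and look.

```bash
python3 -m pendant '[[[-1.5,-0.2,0],[0,0,0],255],[[-3,-0.4,0],[0,0,0],255],[[-4,-0.5,0],[0,0,0],255],[[-2,0,3],[0,0,0],255],[[0,0,5],[0,0,0],255],[[0,0,5],[0,0,0],255],[[-4,-4,0],[0,0,0],255],[[-4,-5,0],[0,0,0],255],[[0,0,0],[0,0,0],255]]'; python3 look.py 12
```

```text
clock: 15.18
position: [0.4078, -0.0603, 0.3534]
ee_rot: [0.997, 0.076, 0.01, 0.005]
ft_force: [0.1, 0.9, -0.3]
grip_width: 0.0
15.275 [ 0.4095 -0.0569  0.3531] [ 0.2 -0.6 -0.8]
```

View pics/z12.png

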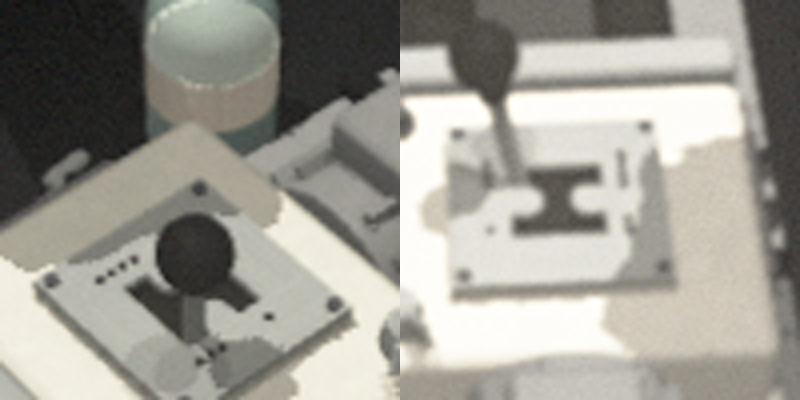

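View pics/side12.png

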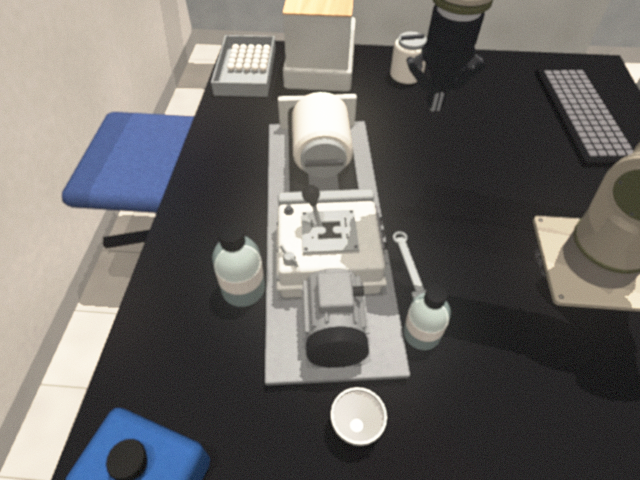

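View pics/scene12.png

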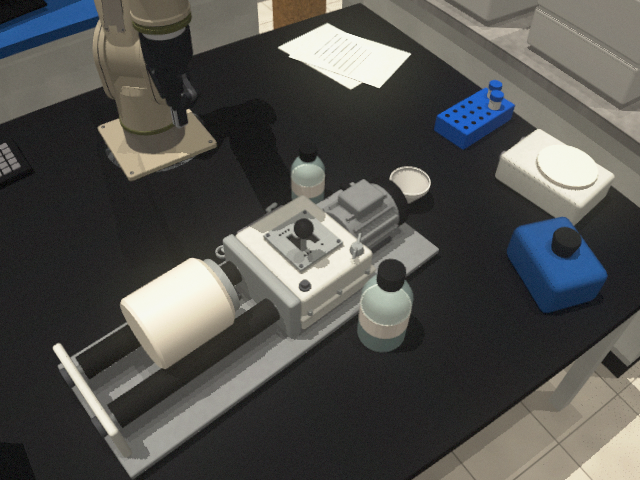

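```bash
python3 tri.py 195 252 484 56|head -1; python3 - <<'E'
from h import *
c=np.array([.5804,.0684]);y=.133;R=np.array([[np.cos(y),-np.sin(y)],[np.sin(y),np.cos(y)]])
for k,pairs in (('now',[(f,.165) for f in(.16,.18,.2)]),):
  for f,s in pairs:
    tx,ty=np.tan(f),-np.tan(s); n=np.array([tx,ty,1]);n/=np.linalg.norm(n)
    p=np.append(c+R@(n[:2]*.17),.047+.17*n[2])
    print(f,(n[:2]*170).round(1),p[2].round(4),(proj(ld('scene'),p)[0]-[255,165])*4,(proj(ld('side'),p)[0]-[290,180])*4+[400,0])
a=[cv2.resize(cv2.imread(f'pics/{n}12.png')[y:y+67,x:x+67],(400,400),interpolation=cv2.INTER_CUBIC) for n,x,y in(('scene',270,190),('side',290,175))]
cv2.imwrite('pics/z13.png',np.hstack(a))
for n in('scene','side'):
    A=cv2.imread(f'pics/{n}0.png').astype(int);B=cv2.imread(f'pics/{n}12.png').astype(int)
E
```

```text
knob [0.6167 0.0474 0.21  ] gap 0.001 local mm [ 33.2 -25.6] lean fore/side [ 0.197 -0.151]
0.16 [ 26.7 -27.6] 0.2126 [180.3795324 240.5190242] [496.93794291  49.08082693]
0.18 [ 30.  -27.5] 0.2121 [185.62915633 245.7785023 ] [489.78573174  50.31346638]
0.2 [ 33.3 -27.4] 0.2114 [190.89494471 251.12632225] [482.66477475  51.65778697]
```

View pics/z13.png

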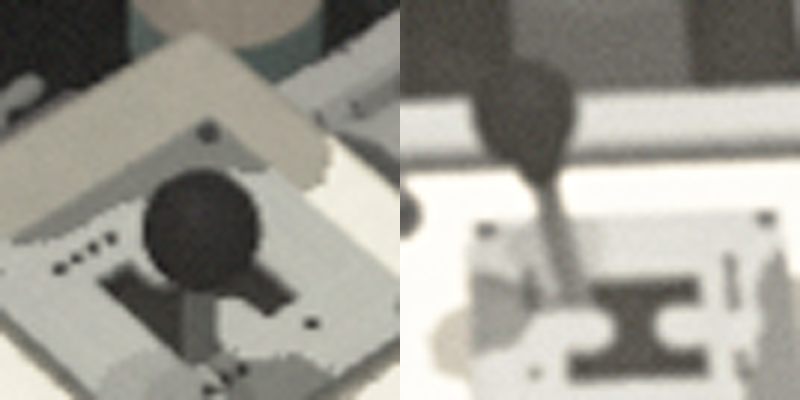

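The measured fore lean is about +0.197, matching the 0.20 stop prediction in both views. The bystanders look unmoved and the hand is clear, so I'm handing in.

```bash
python3 -m pendant '[[[0,0,0],[0,0,0],255],[[0,0,0],[0,0,0],255]]'; python3 -c "
from h import *
print(manip.hand_in())"
```

```text
clock: 15.52
position: [0.4108, -0.0551, 0.3531]
ee_rot: [0.997, 0.081, 0.01, 0.004]
ft_force: [-0.3, 0.6, 0.2]
grip_width: -0.002
the job is handed in; nothing more can be done
None
```

The lever is in third, and the job is handed in at about 15.5 s of the 48 s allowed. With the fingers shut I pushed the knob from second to neutral, across to the jar side, then back to its stop. The hand then backed away and up.

- **Position:** After the hand was clear, both cameras put the lever at fore lean about +0.197 rad (stop 0.20). It leans 0.15–0.16 rad towards the jar, so it is in the jar-side lane.
- **Force:** Pushes ran at about 2 N. At the end the force rose to about 8 N over the last 3–4 mm of hand travel, and the knob barely moved, which I took as the stop.
- **Neutral:** The camera readings in neutral were within about 1 mm of centre in both lanes, so the lever did not enter first or fourth.
- **Everything else:** The jar, bottles, spanner and funnel look unmoved against the first pictures. I compared by eye, without measuring.
- **Disagreements:** The knob's measured height and side lean read 1–3 mm low throughout. The lever's start in second also read about -0.17 rad, not the full -0.20. I put the low readings down to small picture-reading error.

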